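# Check a housing cover and hold it over its housing

### The arm

A 6-joint arm with a two-finger parallel gripper is mounted at the origin on the work surface. World frame = base frame: x ahead of the robot, y to its left, z up, the work surface at z = 0. Lengths are in mm, angles in rad, forces in N, time in s.
With the tool pointing down it reaches from about 350 to 975 mm from the base axis. Payload 7.1 kg.
Tool frame: the origin (TCP) lies midway between the tips of the shut fingers; the grasp point (between the pads) lies 19 mm behind it (ctrl.grip_depth is the distance from the TCP to the grasp point, in mm); z points along the fingers, y is the line along which they close (so a half turn about z gives the same grasp; the last joint's range is limited). The gripper opens to 88 mm and grips with 3 to 60 N. Pads are 20 mm wide; open, the fingers measure 115 mm over their backs; the gripper's body (75 mm by 178 mm) begins 61 mm behind the grasp point.
Start: joints at [1.11, 0.423, 1.63, -0, 1.089, -0.019], TCP at [267.197, 564.987, 222.675] pointing down, gripper open.
Joint ranges: [-3, 3], [-0.9, 2.11], [0.09, 2.58], [-1.31, 4.45], [0.11, 2.69], [-2.54, 2.54]. Speed limits (rad/s): [2.39, 2.39, 3.01, 3.14, 3.14, 3.14].

### API

Orientations are given as a rotation vector (axis times angle).
In Python, from workcell import get_obs, vision, ctrl gives the robot as it stands.
- The arm moves only by the tool step_arm, never from a script. Its argument "plan" is a list of rows, each a list of 7 numbers: the opening, from -1 (shut) to 1 (fully open), then the shift along the tool's x, y, z as a fraction of full scale, then the turn, a rotation vector about the tool's x, y, z as a fraction of full scale. In form: [[fingers, dx, dy, dz, wx, wy, wz], ...]. A call has 1 to 20 rows; each row shifts and turns the commanded pose from where the row before left it, along the tool's axes as they then stand; what a row does not reach is not made up. Full scale, the value 1, is 50 mm for a shift and 0.12 rad for a turn. A row lasts 1/8 s, in which the tool goes at most 62.5 mm and 10.7 degrees, less where a joint would pass 70% of its speed; a pose out of reach is approached as far as the arm can. A call with a number of a shift or a turn outside -1 to 1 is refused whole. A call with a gripper value outside its range is refused whole. The fingers move at their own pace and stop on an object; the grip force is fixed at half the most. Time passes only in rows, so rows that do not move let the fingers close. It gives the time, the measured TCP pose, the force, the opening and the grip force at its end, in the units of the state.
- get_obs(): the state, without advancing time (a new reading comes with each control period).
- vision.get_image(name): name is "scene" or "top" or "wrist"; returns a dict with "pixels" (384x512x3 uint8, red, green, blue), "depth" (384x512 float32, mm along the optical axis (not along the pixel's ray), 0 where there is no reading), "fx", "fy", "cx", "cy" (pixels), "T" (4x4, takes a point from camera to world coordinates); the wrist camera has in their place "T_tool_cam" (4x4, takes a point from camera to tool coordinates, whose origin is the TCP and whose axes are the flange's). Camera axes: x right, y down, z forward; pixel columns grow to the right and rows downward; lengths in mm; the calibration is good to about 2 mm. A picture is of the moment at which its call begins: read the wrist's pose just before it.
- ctrl.close_job(): hands the job in; it is judged then, once.
The state is a dict: "t": time; "qpos": joint angles; "qvel": joint speeds; "joint_torque": joint torques, N m; "ee_pos": TCP position; "orientation": TCP orientation; "ft_force": force on the tool from outside, world axes, zero at the start; "moment": the same for the moment, N m; "width": finger opening in mm; "grasp_force": force on a finger pad.
Only numpy, scipy, OpenCV 4.12 (cv2) and the standard library are available. Lean on these libraries where they do the work, as an engineer would, in place of code of your own. Each camera call takes 0.05 s, during which the arm holds its last target. There are 200 camera calls.

### The job

Pick the rectangular aluminium cover out of the blue storage tray by its rib and hold it still for two seconds at the inspection stand: level, centred between the two pointer tips at their height, its two short ends facing the tips. Then carry it across to the other side of the partition and hold it level about one centimetre above the rectangular housing, squarely lined up with the housing's rim as if about to close it, so that a colleague can slip the gasket in. The cover must never touch the housing, everything else stays where it stands, and you finish while still holding the cover there: do not put it down or let go.

Things in the scene. Friction and masses are not known exactly. Their poses are not given: they have to be found in the camera images.
- cover: The rectangular cover: a plain aluminium plate 124 mm (its x) x 70 mm (its y) x 6 mm thick, with an upright rectangular rib in the middle of its top to grip it by, 50 mm long (along x), 24 mm thick (along y), from 6 to 42 mm above the underside. About 0.27 kg, symmetric under a half turn. Origin: centre of the underside; z up. It lies flat in one of the two compartments of the tray
- tray: Blue slotted storage tray, fixed, 360 mm (x) x 190 mm (y), walls 60 mm high and 5 mm thick, floor 4 mm thick; one cross wall in the middle makes two compartments, centred 89 mm either way along its x. Origin: centre of its underside
- view_mark (a point): Viewing mark of the fixed inspection stand: midway between its two pointer tips, 150 mm above the table; the cover's origin belongs here. x runs along the line through the tips (90 mm to each), z up. Pointers sit on steel posts 12 mm thick, 164 mm high, 122 mm from the mark along x, on a dark base 270 x 60 mm with a small upward-looking camera (40 mm high) in the middle
- housing_rim (a point): Centre of the top rim of the rectangular housing, a loose grey open box 124 mm (x) x 70 mm (y) x 50 mm high (0.8 kg) with a bright steel rim of the cover's outline; this point lies 50 mm above the table. x along the housing's long side, z up
- partition: Blue slotted upright wall between stand and housings, fixed, 360 mm long (its x), 6 mm thick, 90 mm high. Origin: centre of its underside
- round_cover: bystander: round aluminium cover, 98 mm diameter, 6 mm thick, with a round knob (28 mm diameter, top at 42 mm); lies in the other compartment. Origin: centre of its underside
- round_housing: bystander: round grey open housing, 98 mm diameter, 50 mm high. Origin: centre of its underside
- bushing0: bystander: brass bushing standing on end, 46 mm diameter, 42 mm high. Origin: centre of its underside
- bushing1: bystander: brass bushing like bushing0
- bushing2: bystander: brass bushing like bushing0
- jaw: bystander: dark steel jaw block with three teeth, 50 x 110 x 44 mm. Origin: centre of its underside
- flange: bystander: flat steel ring, 110 mm diameter, 14 mm high. Origin: centre of its underside
- hub: bystander: stepped aluminium hub, 68 mm diameter foot, 55 mm high. Origin: centre of its underside
Not all that is in view belongs to the job. What is shaped like the part that bears housing_rim but yellow is not meant.

How it is judged:
By the outcome, as a careful person would: the job done as asked, in the order asked, and still so for the second after the job is handed in, while the arm keeps its last pose, push and grip.
It also fails if it takes over 54 s, if anything falls off the work surface, if the arm or the gripper's body presses on something with over 40 N, if the wrist force passes 120 N, or if a joint passes its speed limit or range.

## Working session

There is one attempt and no reset: what is moved stays moved. The work goes in short steps, Python scripts to look and compute and a tool call to move; the robot and the scene stay as the last step left them, time stands still between calls to the robot, and variables do not carry over. Pictures are saved under pics/ and viewed, at most 10 in all, crops included, and the job is handed in when it is done.

Besides the shell and the picture viewer there is one more tool, called after ">>>" as name(argument=value, ...) on one line, values as JSON. step_arm: Moves the arm, as the interface text tells. Its arguments: {"type":"object","properties":{"plan":{"type":"array","items":{"type":"array","items":{"type":"number","minimum":-1,"maximum":1}}}},"required":["plan"]}

```bash
mkdir -p pics
cat > h.py <<'E'
import numpy as np, cv2
from workcell import get_obs, vision, ctrl
from scipy.spatial.transform import Rotation as R
def grab(n):
    o=get_obs(); d=vision.get_image(n)
    if 'T' in d: T=np.array(d['T'])
    else:
        W=np.eye(4); W[:3,:3]=R.from_rotvec(o['orientation']).as_matrix(); W[:3,3]=o['ee_pos']; T=W@np.array(d['T_tool_cam'])
    d['T']=T; return d
def cloud(d):
    z=d['depth'].astype(float); v,u=np.mgrid[:384,:512]
    P=np.stack([(u-d['cx'])/d['fx']*z,(v-d['cy'])/d['fy']*z,z],-1)
    return P@d['T'][:3,:3].T+d['T'][:3,3]
def save(d,f): cv2.imwrite('pics/'+f,d['pixels'][...,::-1])
E
python3 - <<'E'
from h import *
import pickle
for n in ('top','scene'):
    d=grab(n); save(d,n+'0.png'); pickle.dump(d,open(n+'0.pkl','wb')); print(n,d['fx'],d['cx'],d['cy'],np.round(d['T'],3).tolist())
print(get_obs())
E
```

```text
top 445.1905428660449 257.20551447941625 195.52712813225463 [[-0.011, -0.999, 0.053, 451.489], [-1.0, 0.01, -0.014, -85.957], [0.014, -0.053, -0.998, 1508.661], [0.0, 0.0, 0.0, 1.0]]
scene 358.63583714320987 252.74695066296223 194.68499688239564 [[0.583, 0.619, -0.526, 1013.492], [0.812, -0.433, 0.392, -475.1], [0.015, -0.656, -0.755, 861.408], [0.0, 0.0, 0.0, 1.0]]
{'t': 0.1, 'qpos': array([ 1.11001063e+00,  4.23721806e-01,  1.63057420e+00,  4.13692805e-06,
        1.08855248e+00, -1.89858938e-02]), 'qvel': array([-0.00072566, -0.00326938, -0.00019128, -0.00216922, -0.00079593,
       -0.00124994]), 'joint_torque': array([-5.53307327e-04, -5.45612633e+01, -2.74322605e+01,  6.44558645e-02,
        1.88161817e-02, -2.59599881e-05]), 'ee_pos': array([266.99077506, 564.58912416, 222.0214903 ]), 'orientation': array([-6.88283951e-01, -3.06495822e+00,  1.91462790e-03]), 'ft_force': array([ 0.122856  , -0.02518118, -0.20470382]), 'moment': array([-0.01833309,  0.0201707 , -0.0022087 ]), 'grasp_force': 0.0, 'width': 87.87828900421584}
```

View pics/top0.png

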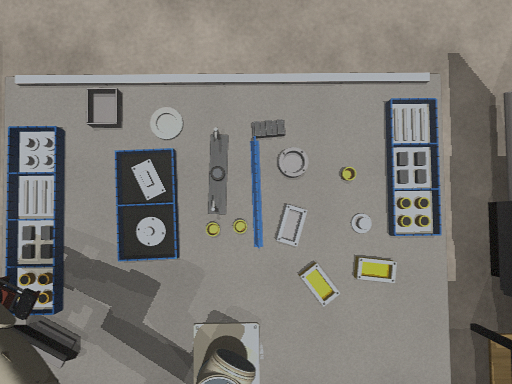

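View pics/scene0.png

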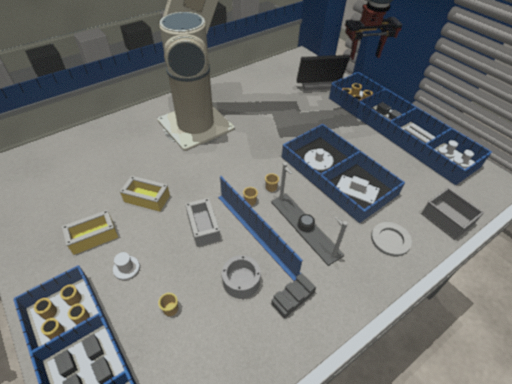

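Top view: the rectangular cover with its bar-shaped rib is at (149,179). The round cover with its knob is at (150,231). The stand runs from (216,132) to (213,208), and the partition is at (257,190).

There are three candidates for the housing: grey at (291,224), yellow at (320,284) and yellow at (376,268). The dark box at (103,107) has no bright rim and is nearly square. The grey one at (291,224) fits, because it is grey with a bright steel rim and lies across the partition. I'll confirm it in one crop.

Run:
```python
from h import *
import pickle
t=pickle.load(open('top0.pkl','rb')); s=pickle.load(open('scene0.pkl','rb'))
a=cv2.resize(t['pixels'][140:310,110:410],None,fx=2.6,fy=2.6,interpolation=cv2.INTER_CUBIC)
cv2.imwrite('pics/crop1.png',a[...,::-1])
ct,cs=cloud(t),cloud(s)
def rect(P,nm):
    P=P[:,:2].astype(np.float32)
    c,sz,an=cv2.minAreaRect(P); b=cv2.boxPoints((c,sz,an)); e=[b[1]-b[0],b[2]-b[1]]; e=max(e,key=np.linalg.norm)
    print(nm,len(P),np.round(c,1),np.round(sz,1),'longaxis deg',round(np.degrees(np.arctan2(e[1],e[0]))%180,2))
def reg(C,x0,x1,y0,y1,z0,z1):
    m=(C[...,0]>x0)&(C[...,0]<x1)&(C[...,1]>y0)&(C[...,1]<y1)&(C[...,2]>z0)&(C[...,2]<z1); return C[m]
# pixel -> world
for n,(u,v) in dict(cover=(149,179),tray=(146,204),house=(302,208),tip1=(216,132),tip2=(213,208),cam=(218,173),p1=(253,140),p2=(259,246)).items(): print(n,np.round(ct[v,u],1))
hx=ct[224,291]
for nm,C in(('top',ct),('scene',cs)):
    c0=ct[179,149]
    rect(reg(C,c0[0]-45,c0[0]+45,c0[1]-45,c0[1]+45,38,56),nm+' rib')
    P=reg(C,c0[0]-45,c0[0]+45,c0[1]-45,c0[1]+45,38,56); print(' ribz',np.median(P[:,2]))
    h=reg(C,hx[0]-90,hx[0]+90,hx[1]-70,hx[1]+70,42,60); rect(h,nm+' house'); print(' z',np.median(h[:,2]))
    cm=ct[173,218]
    w=reg(C,cm[0]-160,cm[0]+160,cm[1]-40,cm[1]+40,120,200); 
    lo=w[w[:,0]<cm[0]]; hi=w[w[:,0]>cm[0]]
    for q in(lo,hi): print(' post',len(q),np.round(np.median(q,0),1),np.round(q.min(0)),np.round(q.max(0)))
    p=reg(C,cm[0]-220,cm[0]+220,cm[1]-160,cm[1]-60,80,100); rect(p,nm+' part')
```

```text
cover [587.3 248.8  42.3]
tray [504.5 254.9  57.2]
house [ 487.5 -258.8    4. ]
tip1 [719.8  18.8 153.2]
tip2 [486.4  28.2 166.4]
cam [604.6  21.3  46.5]
p1 [721.7 -95.4  -0.8]
p2 [ 366.4 -110.3   92. ]
top rib 115 [590.4 257.8] [50.9 24. ] longaxis deg 25.61
 ribz 46.061744932257625
top house 391 [ 431.5 -219.2] [ 70.7 123.9] longaxis deg 163.11
 z 49.44974884943258
 post 33 [492.6  28.5 158. ] [480.  23. 134.] [511.  35. 169.]
 post 38 [722.1  19.  155. ] [699.  14. 129.] [734.  24. 167.]
top part 204 [ 551.9 -104.6] [333.4   6.4] longaxis deg 1.51
scene rib 108 [589.8 256.3] [49.2 25.2] longaxis deg 25.55
 ribz 45.86704883221984
scene house 500 [ 430.1 -220.9] [ 70.2 127.7] longaxis deg 163.09
 z 50.529854337267466
 post 72 [487.5  24.7 151.8] [480.  21. 121.] [513.  33. 167.]
 post 92 [727.1  14.7 151.6] [696.  11. 121.] [733.  24. 167.]
scene part 412 [ 553.  -106.5] [331.3   8.8] longaxis deg 1.64
```

View pics/crop1.png

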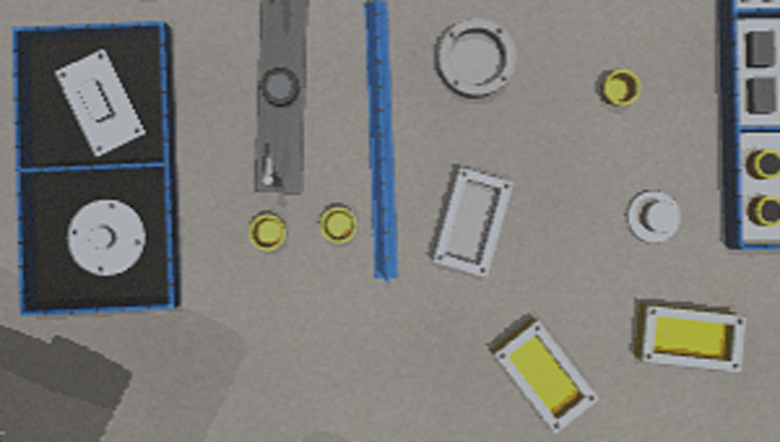

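The crop confirms it: the grey rectangular housing with a bright rim is at crop (472,220), both yellow ones are excluded, and the cover with its rib is at crop (99,103). The two views agree on the rib (590,257, top z 46, 25.6°), and also on the housing to about 2 mm. Next I'll refine with the wrist camera on the way.

```bash
cat >> h.py <<'E'
def need(pos,ydeg):
    """turn (in place) and then shift in tool axes to bring TCP to pos, tool y at ydeg, pointing down; in full-scale units"""
    o=get_obs(); R0=R.from_rotvec(o['orientation'])
    a=np.radians(ydeg); y=np.array([np.cos(a),np.sin(a),0]); z=np.array([0,0,-1.]); Rt=R.from_matrix(np.stack([np.cross(y,z),y,z],1))
    w=(R0.inv()*Rt).as_rotvec()/0.12
    s=Rt.inv().apply(np.array(pos)-o['ee_pos'])/50
    print('turn',np.round(w,3),'shift',np.round(s,3),'pos',np.round(o['ee_pos'],1),'t',o['t'])
E
python3 - <<'E'
from h import *
d=vision.get_image('wrist'); print(d['fx'],d['cx'],d['cy'],np.round(d['T_tool_cam'],3).tolist())
need([600,140,330],115.6)
E
```

```text
274.3028421192969 252.80901498116563 188.5975232245504 [[-0.0, -0.964, -0.265, 71.489], [1.0, -0.0, -0.001, 0.121], [0.001, -0.265, 0.964, -161.463], [0.0, 0.0, 0.0, 1.0]]
turn [-9.000e-03 -5.000e-03 -7.405e+00] shift [ -2.337 -10.536  -2.159] pos [267.  564.6 222.1] t 0.15
```

>>> step_arm(plan=[[1,0,0,-0.36,0,0,-1],[1,0,0,-0.36,0,0,-1],[1,0,0,-0.36,0,0,-1],[1,0,0,-0.36,0,0,-1],[1,0,0,-0.36,0,0,-1],[1,0,0,-0.36,0,0,-1],[1,0,0,0,0,0,-1],[1,0,0,0,0,0,-0.4],[1,-0.2,-0.9,0,0,0,0],[1,-0.2,-0.9,0,0,0,0],[1,-0.2,-0.9,0,0,0,0],[1,-0.2,-0.9,0,0,0,0],[1,-0.2,-0.9,0,0,0,0],[1,-0.2,-0.9,0,0,0,0],[1,-0.2,-0.9,0,0,0,0],[1,-0.2,-0.9,0,0,0,0],[1,-0.2,-0.9,0,0,0,0],[1,-0.2,-0.9,0,0,0,0],[1,-0.2,-0.9,0,0,0,0],[1,-0.14,-0.6,0,0,0,0]])

```text
t: 2.65
ee_pos: [600.1, 140.1, 330.3]
orientation: [0.693, -3.064, 0.0]
ft_force: [0.5, 0.3, -0.1]
width: 88.0
grasp_force: 0.0
```

>>> step_arm(plan=[[1,0,0,0,0,0,0],[1,0,0,0,0,0,0]])

```text
t: 2.9
ee_pos: [598.7, 142.3, 330.3]
orientation: [0.695, -3.063, -0.001]
ft_force: [0.1, -0.5, -0.2]
width: 88.0
grasp_force: 0.0
```

```bash
cat >> h.py <<'E'
def rect(P,nm):
    P=P[:,:2].astype(np.float32)
    c,sz,an=cv2.minAreaRect(P); b=cv2.boxPoints((c,sz,an)); e=max([b[1]-b[0],b[2]-b[1]],key=np.linalg.norm)
    print(nm,len(P),np.round(c,1),np.round(sz,1),'longaxis deg',round(np.degrees(np.arctan2(e[1],e[0]))%180,2))
def reg(C,x0,x1,y0,y1,z0,z1):
    return C[(C[...,0]>x0)&(C[...,0]<x1)&(C[...,1]>y0)&(C[...,1]<y1)&(C[...,2]>z0)&(C[...,2]<z1)]
def survey(n):
    d=grab('wrist'); save(d,n); C=cloud(d)
    P=reg(C,545,635,210,300,38,56)
    if len(P): rect(P,'rib'); print(np.median(P[:,2]))
    P=reg(C,340,520,-290,-150,42,60)
    if len(P): rect(P,'house'); print(np.median(P[:,2]))
    P=reg(C,350,750,-140,-70,80,100)
    if len(P): rect(P,'part')
    # stand: post tops
    for q in (reg(C,465,530,-10,60,156,176),reg(C,690,750,-15,50,156,176)):
        if len(q): rect(q,'post top')
    for q in (reg(C,465,530,-10,60,135,156),reg(C,690,750,-15,50,135,156)):
        if len(q): rect(q,'tip'); print(np.round([q.min(0),q.max(0)],1))
    P=reg(C,440,775,-30,75,3,25)
    if len(P): rect(P,'base')
    P=reg(C,575,635,-10,55,30,60)
    if len(P): rect(P,'cam')
E
python3 - <<'E'
from h import *
survey('w1.png'); print(get_obs()['ee_pos'],get_obs()['t'])
E
```

```text
rib 435 [591.7 256.6] [50.1 24.3] longaxis deg 25.54
45.04185012233319
part 1471 [ 599.8 -104.7] [241.    8.2] longaxis deg 1.4
post top 122 [486.2  27.2] [11.6 13. ] longaxis deg 143.09
post top 86 [728.9  18.8] [11.8 11.2] longaxis deg 12.94
tip 201 [498.6  27.1] [10.  36.5] longaxis deg 172.85
[[480.7  22.7 135.2]
 [517.   33.7 155.6]]
tip 148 [714.9  18.5] [33.8 10.1] longaxis deg 1.17
[[697.9  13.6 136. ]
 [731.7  23.8 155.9]]
base 4713 [590.7  23.2] [ 60.6 302.7] longaxis deg 177.67
cam 683 [607.1  23. ] [44.7 46.1] longaxis deg 115.74
[598.61633822 142.6080547  330.49005981] 2.95
```

View pics/w1.png

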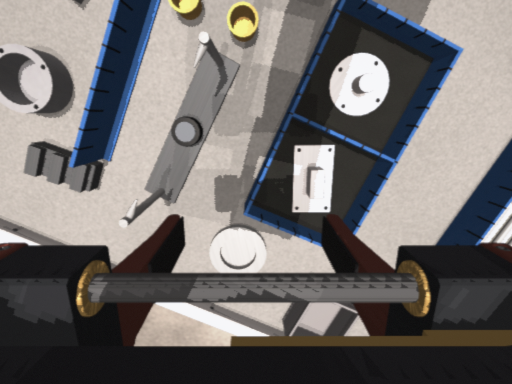

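The wrist view shows the cover at (313,180), the stand's post tops at (203,38) and (124,221), and the round housing at upper left. All of it agrees with the fixed cameras. I'll take a quick wrist look over the housing before grasping.

```bash
python3 -c "
from h import *
need([440,-190,330],115.6)"
```

```text
turn [ 0.004 -0.004  0.   ] shift [ 5.735 -4.628  0.01 ] pos [598.6 142.6 330.5] t 2.95
```

>>> step_arm(plan=[[1,0.4,-0.3,0,0,0,0],[1,0.7,-0.56,0,0,0,0],[1,0.75,-0.6,0,0,0,0],[1,0.75,-0.6,0,0,0,0],[1,0.75,-0.6,0,0,0,0],[1,0.75,-0.6,0,0,0,0],[1,0.75,-0.6,0,0,0,0],[1,0.6,-0.5,0,0,0,0],[1,0.3,-0.25,0,0,0,0],[1,0,0,0,0,0,0],[1,0,0,0,0,0,0]])

```text
t: 4.32
ee_pos: [439.2, -189.5, 330.8]
orientation: [-0.695, 3.063, 0.0]
ft_force: [0.2, 0.3, -0.3]
width: 87.8
grasp_force: 0.0
```

Run:
```python
from h import *
survey('w2.png')
need([590.9,256.9,150],115.6)
```

```text
house 1648 [ 432.2 -220.9] [ 70.1 124.1] longaxis deg 163.01
49.33835642617166
part 941 [ 540.7 -106.9] [359.9   7.1] longaxis deg 1.53
base 1552 [608.   21.8] [ 60.5 271.1] longaxis deg 177.73
cam 4 [585.2  13.6] [0.8 5.6] longaxis deg 114.47
turn [0.001 0.001 0.002] shift [-6.589  6.739  3.614] pos [ 439.4 -189.3  330.7] t 4.375
```

>>> step_arm(plan=[[1,-0.35,0.35,0,0,0,0],[1,-0.65,0.65,0,0,0,0],[1,-0.7,0.7,0,0,0,0],[1,-0.7,0.7,0,0,0,0],[1,-0.7,0.7,0,0,0,0],[1,-0.7,0.7,0,0,0,0],[1,-0.7,0.7,0,0,0,0],[1,-0.7,0.7,0,0,0,0],[1,-0.7,0.7,0.2,0,0,0],[1,-0.4,0.5,0.6,0,0,0],[1,-0.289,0.339,0.8,0,0,0],[1,0,0,0.8,0,0,0],[1,0,0,0.8,0,0,0],[1,0,0,0.4,0,0,0],[1,0,0,0,0,0,0],[1,0,0,0,0,0,0]])

```text
t: 6.38
ee_pos: [592.1, 256.6, 152.3]
orientation: [-0.695, 3.061, 0.001]
ft_force: [1.3, 0.3, 0.9]
width: 87.7
grasp_force: 0.0
```

Run:
```python
from h import *
survey('w3.png')
need([590.9,256.9,17],115.6)
```

```text
rib 1145 [590.8 257.2] [48.7 24. ] longaxis deg 25.12
45.269945192458465
base 11593 [615.1  23.2] [ 61.6 255.1] longaxis deg 177.6
cam 2229 [606.7  23.7] [46.5 48. ] longaxis deg 114.75
turn [-0.001  0.025 -0.004] shift [0.022 0.018 2.711] pos [592.3 256.6 152.5] t 6.425
```

View pics/w3.png

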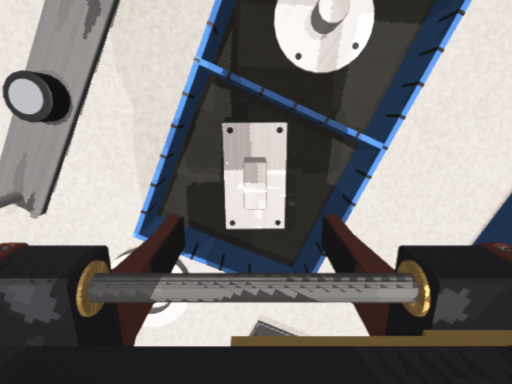

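The rib sits at (255,183), midway between the fingers and parallel to the pads. I'll descend and grip.

>>> step_arm(plan=[[1,0,0,0.5,0,0,0],[1,0,0,0.6,0,0,0],[1,0,0,0.6,0,0,0],[1,0,0,0.4,0,0,0],[1,0,0,0.3,0,0,0],[1,0,0,0.2,0,0,0],[1,0,0,0.1,0,0,0],[1,0,0,0,0,0,0],[1,0,0,0,0,0,0]])

```text
t: 7.55
ee_pos: [591.6, 256.2, 16.2]
orientation: [-0.695, 3.063, 0.0]
ft_force: [-0.2, -0.1, -0.8]
width: 88.1
grasp_force: 0.0
```

>>> step_arm(plan=[[-1,0,0,0,0,0,0],[-1,0,0,0,0,0,0],[-1,0,0,0,0,0,0],[-1,0,0,0,0,0,0],[-1,0,0,0,0,0,0],[-1,0,0,0,0,0,0],[-1,0,0,0,0,0,0],[-1,0,0,0,0,0,0]])

```text
t: 8.55
ee_pos: [591.1, 256.2, 15.6]
orientation: [0.695, -3.064, -0.0]
ft_force: [-0.2, 1.9, 0.1]
width: 24.2
grasp_force: 30.0
```

>>> step_arm(plan=[[-1,0,0,-0.1,0,0,0],[-1,0,0,-0.2,0,0,0],[-1,0,0,-0.3,0,0,0],[-1,0,0,-0.4,0,0,0],[-1,0,0,-0.5,0,0,0],[-1,0,0,-0.5,0,0,0],[-1,0,0,-0.5,0,0,0],[-1,0,0,-0.5,0,0,0],[-1,0,0,-0.5,0,0,0],[-1,0,0,-0.4,0,0,0],[-1,0,0,-0.1,0,0,0],[-1,0,0,0,0,0,0],[-1,0,0,0,0,0,0]])

```text
t: 10.18
ee_pos: [590.5, 255.7, 214.5]
orientation: [0.695, -3.062, 0.0]
ft_force: [-0.3, -0.4, -3.1]
width: 24.0
grasp_force: 30.0
```

```bash
cat >> h.py <<'E'
def held(f=None):
    "pose of held cover's plate top and rib in tool frame, from the wrist camera depth"
    o=get_obs(); d=vision.get_image('wrist'); 
    if f: save(d,f)
    z=d['depth'].astype(float); v,u=np.mgrid[:384,:512]; T=np.array(d['T_tool_cam'])
    P=np.stack([(u-d['cx'])/d['fx']*z,(v-d['cy'])/d['fy']*z,z],-1)@T[:3,:3].T+T[:3,3]
    m=(abs(P[...,0])<75)&(abs(P[...,1])<50)&(P[...,2]>0)&(P[...,2]<20)&(z>0)
    Q=P[m]; A=np.c_[Q[:,:2],np.ones(len(Q))]
    for _ in range(4):
        k=np.linalg.lstsq(A,Q[:,2],rcond=None)[0]; r=abs(A@k-Q[:,2])<2.5; A,Q=A[r],Q[r]
    print('plate n',len(Q),'slopes x,y (rad)',np.round(k[:2],4),'z at origin',round(k[2],2)); print('bounds',np.round([Q.min(0),Q.max(0)],1))
    rect(Q,'plate in tool')
    print('ft',np.round(o['ft_force'],1),'mom',np.round(o['moment'],2),'w',o['width'],o['grasp_force'])
E
python3 - <<'E'
from h import *
held('w4.png')
need([607.5,22.7,215],87.85)
E
```

```text
plate n 9366 slopes x,y (rad) [-0.0003  0.0011] z at origin 6.26
bounds [[-62.8 -36.    3.8]
 [ 60.9  34.2   8.5]]
plate in tool 9366 [-0.9 -0.9] [123.7  70.2] longaxis deg 0.02
ft [-0.3 -0.4 -3.1] mom [ 0.08 -0.04  0.04] w 23.989930544979607 29.999395608901978
turn [-3.000e-03 -1.700e-02  4.031e+00] shift [-0.512 -4.645 -0.01 ] pos [590.6 255.8 214.5] t 10.225
```

View pics/w4.png

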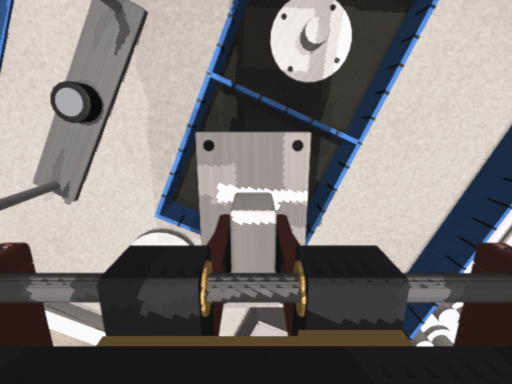

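The cover is level in the grip (slopes about 0.001 rad) and square, with its underside about 12 mm below the TCP. Next I'll turn it, carry it over the mark, and lower.

>>> step_arm(plan=[[-1,0,0,0,0,0,0.4],[-1,0,0,0,0,0,0.7],[-1,0,0,0,0,0,0.8],[-1,0,0,0,0,0,0.8],[-1,0,0,0,0,0,0.7],[-1,0,0,0,0,0,0.43],[-1,0,0,0,0,0.0,0.2],[-1,-0.03,-0.25,0,0,0,0],[-1,-0.05,-0.45,0,0,0,0],[-1,-0.06,-0.6,0,0,0,0],[-1,-0.06,-0.6,0,0,0,0],[-1,-0.06,-0.6,0,0,0,0],[-1,-0.06,-0.6,0,0,0,0],[-1,-0.05,-0.6,0,0,0,0],[-1,-0.05,-0.45,0,0,0,0],[-1,-0.05,-0.3,0,0,0,0],[-1,-0.02,-0.18,0,0,0,0],[-1,0,0,0,0,0,0],[-1,0,0,0,0,0,0],[-1,0,0,0,0,0,0]])

```text
t: 12.72
ee_pos: [607.0, 24.5, 215.6]
orientation: [-0.057, -3.141, -0.0]
ft_force: [1.0, -1.1, -2.7]
width: 23.6
grasp_force: 30.0
```

Run:
```python
from h import *
held()
need([606.3,23.3,162],87.85)
survey('w5.png')
```

```text
plate n 9374 slopes x,y (rad) [0.0001 0.0013] z at origin 6.22
bounds [[-63.  -35.9   3.8]
 [ 60.7  34.5   8.6]]
plate in tool 9374 [-1.2 -0.7] [123.7  70.3] longaxis deg 0.04
ft [ 1.  -1.1 -2.7] mom [ 0.03 -0.05  0.01] w 23.618247035115065 29.999406337738037
turn [ 0.    -0.001  0.009] shift [ 0.013 -0.023  1.073] pos [607.   24.4 215.6] t 12.775
house 1913 [ 448.3 -218.7] [59.9 93.5] longaxis deg 163.38
49.256252758124276
part 2445 [ 554.1 -105.8] [251.4   7.8] longaxis deg 1.48
post top 271 [486.9  29. ] [14.6 11.6] longaxis deg 38.24
post top 165 [728.5  18.3] [10.6 12.5] longaxis deg 179.25
tip 378 [501.7  28.8] [31.1 11.7] longaxis deg 2.49
[[485.9  22.3 139.8]
 [517.4  33.9 155.9]]
tip 131 [721.6  17.7] [14.  11.5] longaxis deg 3.98
[[714.6  12.4 135.4]
 [729.   23.9 155.9]]
base 3136 [498.8  27.2] [ 60.  118.9] longaxis deg 177.7
```

>>> step_arm(plan=[[-1,0.01,-0.015,0.15,0,0,0.02],[-1,0,0,0.3,0,0,0],[-1,0,0,0.3,0,0,0],[-1,0,0,0.2,0,0,0],[-1,0,0,0.12,0,0,0],[-1,0,0,0,0,0,0],[-1,0,0,0,0,0,0],[-1,0,0,0,0,0,0],[-1,0,0,0,0,0,0]])

```text
t: 13.95
ee_pos: [606.7, 23.0, 162.6]
orientation: [0.062, 3.14, 0.0]
ft_force: [0.5, 0.1, -2.8]
width: 23.7
grasp_force: 30.0
```

Run:
```python
from h import *
need([606.5,23.7,162],87.75)
d=grab('scene'); save(d,'s1.png'); C=cloud(d); P=reg(C,530,690,-30,80,150,166); rect(P,'plate scene'); print(np.percentile(P[:,2],[10,50,90]))
a=cv2.resize(d['pixels'][100:280,230:400],None,fx=3.3,fy=3.3,interpolation=cv2.INTER_CUBIC); cv2.imwrite('pics/s1c.png',a[...,::-1])
d=grab('top'); C=cloud(d); P=reg(C,530,690,-30,80,140,166); rect(P,'plate top'); 
for q in (reg(C,465,515,0,50,156,176),reg(C,700,750,-5,45,156,176)): rect(q,'post')
```

```text
turn [ 0.     0.005 -0.004] shift [0.004 0.013 0.011] pos [606.7  23.  162.6] t 13.95
plate scene 585 [606.4  21.5] [ 72.4 124.5] longaxis deg 178.71
[155.0626495  157.32931434 159.11545572]
plate top 128 [572.2  34.3] [50.9 23.1] longaxis deg 84.21
post 0 [0. 0.] [0. 0.] longaxis deg 0.0
post 16 [723.3  20.7] [ 9.6 18.7] longaxis deg 164.05
```

View pics/s1c.png

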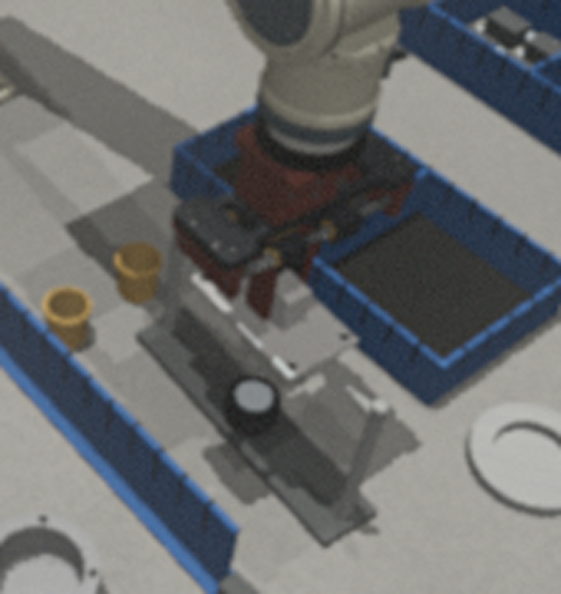

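The scene crop shows the cover level between the two posts, with its short ends facing the tips and the centre camera below it at about crop (255,400). After a sub-millimetre trim I'll hold.

>>> step_arm(plan=[[-1,0.004,0.01,0.012,0,0.005,0],[-1,0,0,0,0,0,0],[-1,0,0,0,0,0,0],[-1,0,0,0,0,0,0],[-1,0,0,0,0,0,0],[-1,0,0,0,0,0,0],[-1,0,0,0,0,0,0],[-1,0,0,0,0,0,0],[-1,0,0,0,0,0,0],[-1,0,0,0,0,0,0],[-1,0,0,0,0,0,0],[-1,0,0,0,0,0,0],[-1,0,0,0,0,0,0],[-1,0,0,0,0,0,0],[-1,0,0,0,0,0,0],[-1,0,0,0,0,0,0],[-1,0,0,0,0,0,0],[-1,0,0,0,0,0,0],[-1,0,0,0,0,0,0],[-1,0,0,0,0,0,0]])

```text
t: 16.55
ee_pos: [606.3, 23.5, 161.6]
orientation: [-0.062, -3.14, -0.0]
ft_force: [-0.0, -0.4, -3.9]
width: 24.1
grasp_force: 30.0
```

>>> step_arm(plan=[[-1,0,0,0,0,0,0],[-1,0,0,0,0,0,0],[-1,0,0,0,0,0,0],[-1,0,0,0,0,0,0],[-1,0,0,0,0,0,0],[-1,0,0,0,0,0,0],[-1,0,0,0,0,0,0],[-1,0,0,0,0,0,0]])

```text
t: 17.55
ee_pos: [606.3, 23.5, 161.6]
orientation: [-0.063, -3.14, 0.0]
ft_force: [-0.2, 0.0, -2.9]
width: 23.9
grasp_force: 30.0
```

>>> step_arm(plan=[[-1,0,0,-0.15,0,0,0],[-1,0,0,-0.3,0,0,0],[-1,0,0,-0.3,0,0,0],[-1,0,0,-0.2,0,0,0],[-1,0,0,-0.1,0,0,0],[-1,0,0,0,0,0,0],[-1,0,0,0,0,0,0]])

```text
t: 18.42
ee_pos: [606.0, 23.5, 213.6]
orientation: [-0.062, -3.139, 0.0]
ft_force: [-0.1, -0.5, -3.6]
width: 23.8
grasp_force: 30.0
```

```bash
python3 -c "
from h import *
held()
need([430.8,-219.5,130],73.05)"
```

```text
plate n 9378 slopes x,y (rad) [0.0002 0.001 ] z at origin 6.21
bounds [[-63.  -35.7   3.8]
 [ 60.7  34.5   8.6]]
plate in tool 9378 [-1.1 -0.6] [ 70.2 123.8] longaxis deg 179.9
ft [-0.1 -0.5 -3.6] mom [ 0.04 -0.02  0.02] w 23.839176759085024 29.999367892742157
turn [-2.000e-03 -1.400e-02  2.133e+00] shift [ 1.935 -5.671  1.67 ] pos [606.   23.5 213.5] t 18.475
```

>>> step_arm(plan=[[-1,0,0,0,0,-0.014,0.4],[-1,0,0,0,0,0,0.7],[-1,0,0,0,0,0,0.7],[-1,0,0,0,0,0,0.33],[-1,0.06,-0.18,0,0,0,0],[-1,0.14,-0.4,0,0,0,0],[-1,0.2,-0.59,0,0,0,0],[-1,0.2,-0.6,0,0,0,0],[-1,0.2,-0.6,0,0,0,0],[-1,0.2,-0.6,0,0,0,0],[-1,0.2,-0.6,0,0,0,0],[-1,0.2,-0.6,0,0,0,0],[-1,0.2,-0.6,0,0,0,0],[-1,0.2,-0.45,0,0,0,0],[-1,0.135,-0.3,0.2,0,0,0],[-1,0,-0.15,0.4,0,0,0],[-1,0,0,0.5,0,0,0],[-1,0,0,0.35,0,0,0],[-1,0,0,0.2,0,0,0],[-1,0,0,0,0,0,0]])

```text
t: 20.98
ee_pos: [430.7, -219.4, 130.7]
orientation: [-0.462, -3.107, -0.001]
ft_force: [-0.3, -0.4, -2.7]
width: 23.9
grasp_force: 30.0
```

>>> step_arm(plan=[[-1,0,0,0,0,0,0],[-1,0,0,0,0,0,0]])

```text
t: 21.22
ee_pos: [431.8, -219.7, 132.1]
orientation: [0.462, 3.105, -0.001]
ft_force: [0.1, 0.4, -4.1]
width: 23.9
grasp_force: 30.0
```

```bash
cat >> h.py <<'E'
def cmp(f,zp):
    for n in ('wrist','scene','top'):
        d=grab(n); save(d,n+f); C=cloud(d)
        h=reg(C,340,520,-310,-130,44,56); p=reg(C,340,520,-310,-130,zp-5,zp+5)
        for q,m in((h,' house'),(p,' plate')):
            if len(q)>20: rect(q,n+m); print('  z',np.median(q[:,2]))
E
python3 - <<'E'
from h import *
held(); cmp('h1.png',124)
need([430.8,-219.5,72],73.05)
E
```

```text
plate n 9375 slopes x,y (rad) [0.0008 0.0009] z at origin 6.16
bounds [[-63.4 -35.5   3.7]
 [ 60.6  34.7   8.4]]
plate in tool 9375 [-1.4 -0.4] [ 70.2 124.1] longaxis deg 179.96
ft [ 0.1  0.4 -4.1] mom [ 0.04 -0.03  0.03] w 23.937444999005066 29.99951720237732
wrist house 560 [ 375.2 -203.5] [69.8  5.3] longaxis deg 73.05
  z 49.40108397717812
wrist plate 9379 [ 432.9 -220.5] [ 70.2 123.9] longaxis deg 163.06
  z 125.78063952274027
scene house 272 [ 430.8 -221.2] [ 69.8 125.9] longaxis deg 163.17
  z 50.42610829024977
scene plate 532 [ 431.3 -220.8] [ 70.3 125.3] longaxis deg 163.01
  z 126.81040277542013
top plate 74 [ 426.9 -199.2] [139.9  46.7] longaxis deg 14.47
  z 124.68480525321911
turn [0.    0.015 0.005] shift [ 0.016 -0.002  1.196] pos [ 431.6 -219.6  131.8] t 21.425
```

>>> step_arm(plan=[[-1,0.01,-0.01,0.1,0,0.015,0.005],[-1,0,0,0.2,0,0,0],[-1,0,0,0.25,0,0,0],[-1,0,0,0.25,0,0,0],[-1,0,0,0.15,0,0,0],[-1,0,0,0.08,0,0,0],[-1,0,0,0.04,0,0,0],[-1,0,0,0,0,0,0],[-1,0,0,0,0,0,0],[-1,0,0,0,0,0,0]])

```text
t: 22.68
ee_pos: [430.9, -219.9, 78.2]
orientation: [-0.463, -3.107, -0.0]
ft_force: [0.1, 0.3, -4.0]
width: 24.1
grasp_force: 30.0
```

Run:
```python
from h import *
held(); cmp('h2.png',66)
need([431.0,-219.9,72],73.05)
d=cv2.imread('pics/sceneh2.png')[130:300,110:340]; cv2.imwrite('pics/sh2c.png',cv2.resize(d,None,fx=3.2,fy=3.2,interpolation=cv2.INTER_CUBIC))
```

```text
plate n 9380 slopes x,y (rad) [0.0009 0.001 ] z at origin 6.15
bounds [[-63.2 -35.4   3.7]
 [ 60.6  34.8   8.7]]
plate in tool 9380 [-1.3 -0.3] [ 70.2 123.8] longaxis deg 179.98
ft [ 0.1  0.3 -4. ] mom [-0.04  0.04 -0.02] w 24.081691861964714 29.999231100082397
wrist house 307 [ 373.  -202.6] [69.8  1.4] longaxis deg 73.03
  z 48.95891800607953
wrist plate 576 [ 432.  -220.7] [ 70.1 123.8] longaxis deg 162.83
  z 70.78571354961859
scene house 142 [ 431.1 -221.3] [ 70.1 124.6] longaxis deg 163.11
  z 49.97225432021048
scene plate 51 [ 436.6 -223.1] [ 70.  111.7] longaxis deg 163.06
  z 70.32685126520516
turn [ 0.001 -0.005 -0.001] shift [-0.005  0.001  0.12 ] pos [ 430.7 -219.9   78. ] t 22.875
```

View pics/sh2c.png

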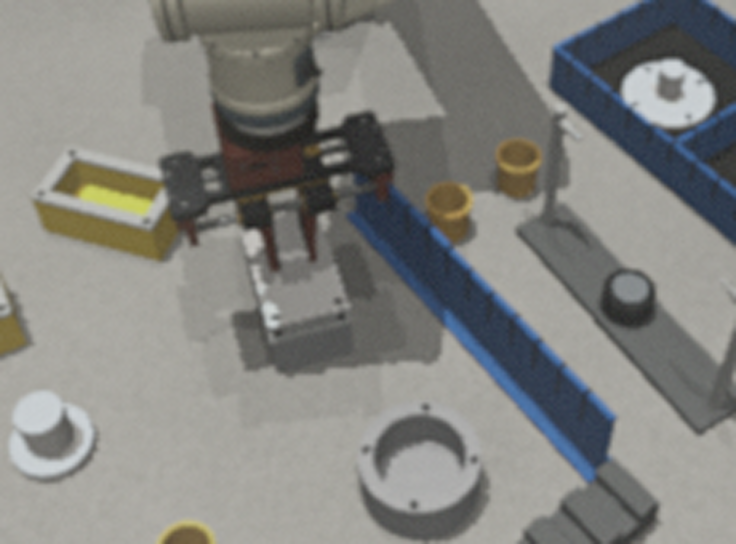

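The crop shows the cover squarely over the grey housing at about crop (300,290), with a gap all round. I still need to lower it about 6 mm.

>>> step_arm(plan=[[-1,0,0,0.04,0,0,0],[-1,0,0,0.05,0,0,0],[-1,0,0,0.03,0,0,0],[-1,0,0,0,0,0,0],[-1,0,0,0,0,0,0],[-1,0,0,0,0,0,0],[-1,0,0,0,0,0,0],[-1,0,0,0,0,0,0],[-1,0,0,0,0,0,0],[-1,0,0,0,0,0,0],[-1,0,0,0,0,0,0],[-1,0,0,0,0,0,0]])

```text
t: 24.38
ee_pos: [430.7, -219.8, 71.9]
orientation: [-0.463, -3.107, -0.001]
ft_force: [0.1, -0.4, -4.2]
width: 23.5
grasp_force: 30.0
```

Run:
```python
from h import *
held(); cmp('h3.png',66)
need([431.0,-219.9,72],73.05)
print(get_obs()['qvel'])
```

```text
plate n 9367 slopes x,y (rad) [0.0001 0.0008] z at origin 6.19
bounds [[-63.  -35.5   3.7]
 [ 60.6  34.8   8.5]]
plate in tool 9367 [-1.2 -0.3] [ 70.2 123.6] longaxis deg 179.99
ft [ 0.1 -0.4 -4.2] mom [-0.01  0.03 -0.02] w 23.510913062700702 29.999307990074158
wrist house 211 [ 372.8 -202.4] [69.1  0.8] longaxis deg 72.96
  z 49.401448650357224
wrist plate 9402 [ 431.7 -220.6] [ 70.2 123.7] longaxis deg 162.92
  z 65.74640896455702
scene house 104 [ 436.  -249.5] [141.6  61.3] longaxis deg 13.32
  z 50.355141927826196
scene plate 527 [ 432.7 -221.9] [ 70.2 120.2] longaxis deg 162.89
  z 67.00741521018404
turn [ 0.002 -0.006 -0.001] shift [-0.006  0.    -0.002] pos [ 430.7 -219.8   71.9] t 24.575
[ 0.00234935  0.00052019 -0.00036085 -0.00242517 -0.00017823 -0.00068929]
```

```bash
python3 -c "
from h import *
print(ctrl.close_job())"
```

```text
the job is handed in; nothing more can be done
None
```

The job is handed in. The cover was held still at the inspection stand for over two seconds, and the arm is still holding it level, about 10 mm above the grey housing and lined up with its rim to within about 1 mm.

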